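Load the batch hopper and hold its dump flap half open over the jar

TASK

Tip all six bearing balls from the scoop into the hopper's funnel, where they come to rest on the shut dump flap, and lay the scoop back down flat on the bench. Then lift the bail bar until the flap stands open at 45 degrees, so that the whole batch drops into the jar below, and finish still holding it there with the gripper: if let go it falls shut. Spill no ball, and leave the jar and the other things on the bench where they are.

Things in the scene. Friction and masses are not known exactly. Their poses are not given: they have to be found in the camera images.
- hopper: Batch hopper bolted down on a black mat: grey base plate 200 x 130 x 10 mm, a column (top 150 mm up, at x = 66 to 92 mm, |y| < 20 mm) carrying an aluminium funnel; under its throat (128 mm up) a hinged dump flap, under that the jar. Origin: on the mat (z = 0) below the funnel's vertical axis. Axes: x from the bail bar towards the column, y along the flap's hinge, z up.
- funnel_rim (a point): Centre of the funnel's open top, 189 mm above the mat. The mouth is 123 mm across inside (133 mm over its rolled edge), tapering to a throat of 50 mm; nothing stands higher round it.
- flap_hinge (a point): Middle of the flap's hinge shaft: 32 mm from the funnel axis on the bail's side, 125 mm above the mat. The hinge axis is the hopper's y.
- bail_bar (a point): Middle of the round steel cross bar of the flap's U-shaped bail: 16 mm thick, parallel to the hinge, 145 mm from it, free over 88 mm between the bail arms at its ends. Flap shut: the bail lies level, the bar 125 mm above the mat, 177 mm from the funnel axis, free air above and below. Lifting it swings the flap down: they are one stiff piece, and the point's axes turn with it.
- flap (a joint): Angle of flap and bail in rad: 0 = shut (bail level), growing as the bar is lifted, stop at 1.05. The bail's weight (about 2 N at the bar) drops it shut whenever it is let go. A graduated arc beside one bail arm has a mark every 15 degrees from level, the 45 degree one longer.
- jar: Clear open plastic jar, loose, standing in a locating ring on the hopper base under the flap: 77 mm across at its rim, 60 mm high, 68 mm wide inside, floor 4 mm thick. Origin: centre of its underside, 10 mm above the mat.
- scoop: Loose aluminium scoop lying flat on the bare bench (3 mm lower than the black mat, whose top is z = 0), 180 mm long, 0.16 kg, holding six balls. Origin: underside, middle of the pan's back wall; x points to the pouring mouth, z up. Pan x = 0 to 74 mm, 62 mm wide, walls 20 mm high on three sides. Handle: black bar 18 mm wide, 14 mm thick, x = -14 to -106 mm, its centre 28 mm up, free space below.
- scoop_grip (a point): Point on the handle's centre line 35 mm behind the pan, 28 mm above its underside when lying: a good place to grip, fingers closing across the handle (the scoop's y).
- scoop_lip (a point): Middle of the scoop's pouring edge, 109 mm from scoop_grip. Here the pan's floor turns up 16 degrees into a lip 5 mm high: kept level or a little mouth-up the balls stay in; to pour, tip the mouth some 40 degrees down.
- ball0_center (a point): Centre of one of the six alike steel bearing balls, 14 mm across, 11.5 g, loose in the scoop.
- ball1_center (a point): Centre of one of the six alike steel bearing balls, 14 mm across, 11.5 g, loose in the scoop.
- ball2_center (a point): Centre of one of the six alike steel bearing balls, 14 mm across, 11.5 g, loose in the scoop.
- ball3_center (a point): Centre of one of the six alike steel bearing balls, 14 mm across, 11.5 g, loose in the scoop.
- ball4_center (a point): Centre of one of the six alike steel bearing balls, 14 mm across, 11.5 g, loose in the scoop.
- ball5_center (a point): Centre of one of the six alike steel bearing balls, 14 mm across, 11.5 g, loose in the scoop.
- bush: Bystander: flanged steel bush, 50 mm across, 35 mm high, lying on the bench; origin under its middle. Leave it where it is.
- ring_gauge_1: Bystander: small steel setting ring, 44 mm across, 14 mm high, lying on the bench; origin under its middle. Leave it where it is.
- screwdriver: Bystander: screwdriver with an orange handle, 190 mm long, lying on the bench; origin under its middle. Leave it where it is.

How it is judged:
By the outcome, as a careful person would: the job done as asked, in the order asked, and still so for the second after the job is handed in, while the arm keeps its last pose, push and grip.
It also fails if it takes over 72 s, if anything falls off the work surface, if the arm or the gripper's body presses on something with over 40 N, if the wrist force passes 120 N, or if a joint passes its speed limit or range.

ROBOT

A 6-joint arm with a two-finger parallel gripper is mounted at the origin on a cart in front of the work surface, level with it; the furniture and walls round the work are solid. World frame = base frame: x ahead of the robot, y to its left, z up, the work surface at z = 0. Lengths are in m, angles in rad, forces in N, time in s.
With the tool pointing down it reaches from about 0.275 to 0.875 m from the base axis. Payload 12.5 kg.
Tool frame: the origin (TCP) lies where the fingers leave the gripper's body, on its centre line; the fingertips stand 73 mm ahead of it and the grasp point (between the pads) lies 54 mm ahead of it; z points along the fingers, y is the line along which they close (so a half turn about z gives the same grasp; the last joint's range is limited). The gripper opens to 85 mm and grips with 20 to 120 N. Pads are 22 mm wide; open, the fingers measure 114 mm over their backs; the gripper's body (76 mm by 85 mm) begins 54 mm behind the grasp point. The pads swing forward as they close: fully open they stand 13 mm farther back than shut.
Start: joints at [1.162, 0.351, 1.652, -0, 1.139, -0.085], TCP at [0.175, 0.521, 0.304] pointing down, gripper open.
Joint ranges: [-2.75, 2.75], [-0.79, 2.1], [0.01, 2.65], [-1.57, 4.71], [0.07, 3.14], [-2.87, 2.87]. Speed limits (rad/s): [2.22, 2.22, 2.79, 3.14, 3.14, 3.14].

INTERFACE

Orientations are given as a rotation vector (axis times angle).
In Python, from workcell import * gives the robot as it stands.
- The arm moves only by the tool play_rows, never from a script. Its argument "series" is a list of rows, each a list of 4 numbers: the shift along the tool's x, y, z in cm, then the turn about the tool's z in rad. A call has 1 to 20 rows; each row shifts and turns the commanded pose from where the row before left it, along the tool's axes as they then stand; what a row does not reach is not made up. A row lasts 1/10 s, in which the tool goes at most 50 mm and 8.59 degrees, less where a joint would pass 70% of its speed; a pose out of reach is approached as far as the arm can. A call with a gripper value outside its range is refused whole. "jaw" is the opening in per cent of the stroke, from 0 (shut) to 100 (fully open), set as the call begins (left out, the last holds). The fingers move at their own pace and stop on an object; "force" is the grip in N (left out, the last holds). Time passes only in rows, so rows that do not move let the fingers close. It gives the time, the measured TCP pose, the force, the opening and the grip force at its end, in the units of the state.
- observe(): the state, without advancing time (a new reading comes with each control period).
- camera(name): name is "scene" or "side" or "wrist"; returns a dict with "image" (400x640x3 uint8, red, green, blue), "z_map" (400x640 float32, m along the optical axis (not along the pixel's ray), 0 where there is no reading), "K" (3x3 intrinsics, pixels), "rvec" (rotation vector, rad) and "tvec" (3), from world to camera coordinates, as OpenCV has them; the wrist camera has in their place "hand_eye" (4x4, takes a point from camera to tool coordinates, whose origin is the TCP and whose axes are the flange's). Camera axes: x right, y down, z forward; pixel columns grow to the right and rows downward; lengths in m; the calibration is good to about 2 mm. A picture is of the moment at which its call begins: read the wrist's pose just before it.
- finish_job(): hands the job in; it is judged then, once.
Trained networks look in the newest picture that a camera, given by its name, has taken for a name from the list of things; names that differ only in an ending like _2 or _b are one class to them, and where a whole thing is asked for, a point or a joint stands for the part that bears it (a point fixed in the world has none). Each returns a list of dicts, best first, with "confidence" (0 to 1); they miss things now and then, are a little off and sometimes report something else, mostly with a low value. They report only what shows in the picture. A call takes as long as a camera call.
- search_frame(target, camera): "centre" ([x, y, z] in m, in world coordinates, good to about 4 mm: the middle of the surface that is visible of it).
The state is a dict: "time_s": time; "joints": joint angles; "qd": joint speeds; "effort": joint torques, N m; "ee_pos": TCP position; "tcp_rot": TCP orientation; "force": force on the tool from outside, world axes, zero at the start; "ft_torque": the same for the moment, N m; "gripper_width": finger opening in m; "finger_force": force on a finger pad.
Only numpy, scipy, OpenCV 4.12 (cv2) and the standard library are available. Lean on these libraries where they do the work, as an engineer would, in place of code of your own. Each camera call takes 0.05 s, during which the arm holds its last target. There are 200 camera calls.

## Working session

There is one attempt and no reset: what is moved stays moved. The work goes in short steps, Python scripts to look and compute and a tool call to move; the robot and the scene stay as the last step left them, time stands still between calls to the robot, and variables do not carry over. Pictures are saved under pics/ and viewed, at most 10 in all, crops included, and the job is handed in when it is done.

Besides the shell and the picture viewer there is one more tool, called after "Emit:" by a JSON object that holds its "method" and its "body". play_rows: Moves the arm, as the interface text tells. Its arguments: {"type":"object","properties":{"series":{"type":"array","items":{"type":"array","items":{"type":"number"}}},"jaw":{"type":"number"},"force":{"type":"number"}},"required":["series"]}

```bash
mkdir -p pics
cat > h.py <<'E'
from workcell import *
import numpy as np, cv2
from scipy.spatial.transform import Rotation as R
def shot(c,f=None):
    d=camera(c)
    if f: cv2.imwrite('pics/'+f,d['image'][:,:,::-1])
    return d
def world(d,u,v,s=None):
    z=d['z_map'][int(v),int(u)]; p=np.linalg.inv(d['K'])@[u,v,1]*z
    if 'rvec' in d: return R.from_rotvec(np.ravel(d['rvec'])).as_matrix().T@(p-np.ravel(d['tvec']))
    t=np.array(d['hand_eye'])@np.r_[p,1]
    return R.from_rotvec(s['tcp_rot']).as_matrix()@t[:3]+s['ee_pos']
E
python3 - <<'E'
from h import *
s=observe(); print(s)
for c in ['scene','side','wrist']:
    d=shot(c,c+'0.png')
    for t in ['hopper','funnel_rim','flap_hinge','bail_bar','jar','scoop','scoop_grip','scoop_lip','bush','ring_gauge_1','screwdriver','ball0_center']:
        print(c,t,[(np.round(r['centre'],3).tolist(),round(r['confidence'],2)) for r in search_frame(t,c)[:2]])
E
```

```text
{'time_s': 0.0, 'joints': array([ 1.16243123e+00,  3.51257082e-01,  1.65242458e+00,  1.44928391e-05,
        1.13906773e+00, -8.45785085e-02]), 'qd': array([ 4.39876126e-04,  3.15252298e-04, -2.29535231e-04,  1.02655276e-03,
       -5.56126905e-04,  7.26119490e-05]), 'effort': array([-3.17074137e-04, -5.06101692e+01, -2.91399032e+01, -3.72903560e-05,
        4.57452319e-03, -7.97267745e-07]), 'ee_pos': array([0.17485411, 0.52121308, 0.30334676]), 'tcp_rot': array([-5.06345776e-01, -3.10021965e+00,  1.75688762e-03]), 'force': array([-0.35779383,  0.37213421, -0.32417806]), 'ft_torque': array([ 0.01949877, -0.0225748 , -0.0288745 ]), 'finger_force': 0.0, 'gripper_width': 0.08550211606186428}
scene hopper [([0.505, 0.204, 0.131], 0.76)]
scene funnel_rim []
scene flap_hinge [([0.504, 0.203, 0.129], 0.9), ([0.486, 0.066, 0.132], 0.57)]
scene bail_bar [([0.485, 0.07, 0.129], 0.93), ([0.521, 0.22, 0.045], 0.34)]
scene jar [([0.522, 0.217, 0.044], 0.57)]
scene scoop [([0.455, -0.182, 0.009], 0.88)]
scene scoop_grip [([0.449, -0.187, 0.012], 0.91), ([0.507, 0.2, 0.13], 0.2)]
scene scoop_lip [
[... 310 characters left out ...]
], 0.57)]
side flap_hinge [([0.522, 0.273, 0.116], 0.84)]
side bail_bar [([0.654, 0.147, 0.022], 0.38)]
side jar [([0.499, 0.275, 0.04], 0.68), ([0.519, 0.274, 0.117], 0.41)]
side scoop [([0.454, -0.204, 0.023], 0.66)]
side scoop_grip [([0.519, 0.276, 0.112], 0.57), ([0.453, -0.209, 0.022], 0.44)]
side scoop_lip [([0.457, -0.211, 0.019], 0.72)]
side bush [([0.522, 0.277, 0.114], 0.63), ([0.39, 0.032, 0.017], 0.53)]
side ring_gauge_1 []
side screwdriver []
side ball0_center []
wrist hopper []
wrist funnel_rim []
wrist flap_hinge []
wrist bail_bar []
wrist jar []
wrist scoop []
wrist scoop_grip []
wrist scoop_lip []
wrist bush []
wrist ring_gauge_1 []
wrist screwdriver []
wrist ball0_center []
```

```bash
python3 -c "
import cv2,numpy as np
a=[cv2.imread('pics/%s0.png'%c) for c in('scene','side')]
cv2.imwrite('pics/m0.png',cv2.resize(np.vstack(a),(480,600),interpolation=cv2.INTER_AREA))"; ls; ls pics
```

```text
h.py
pics
m0.png
scene0.png
side0.png
wrist0.png
```

View pics/scene0.png

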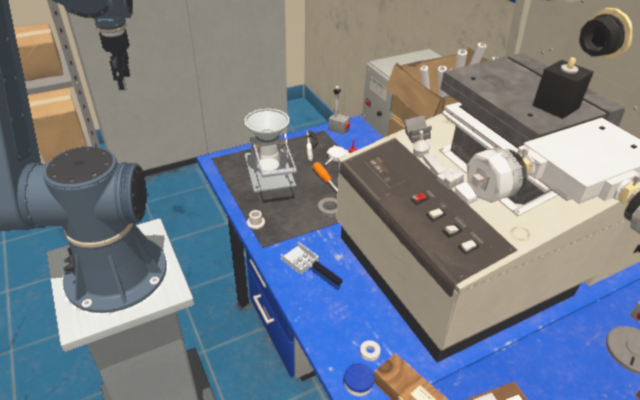

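View pics/side0.png

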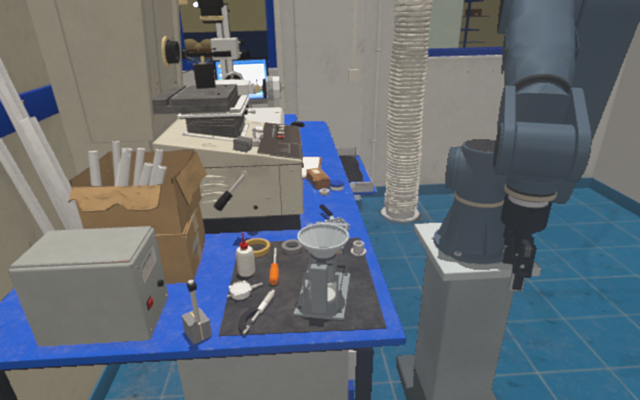

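Run:
```python
from h import *
def cloud(c):
    d=camera(c); v,u=np.mgrid[0:400,0:640]; z=d['z_map']
    p=np.stack([u,v,np.ones_like(u)],-1)@np.linalg.inv(d['K']).T*z[...,None]
    w=(p-np.ravel(d['tvec']))@R.from_rotvec(np.ravel(d['rvec'])).as_matrix()
    w[z==0]=9; return d,w
for c in ['scene','side']:
    d,w=cloud(c); x,y,z=w[...,0],w[...,1],w[...,2]
    m=(abs(z-.189)<.006)&(abs(x-.5)<.13)&(abs(y-.24)<.13); P=w[m]
    print(c,'rim',len(P),P.min(0).round(3),P.max(0).round(3))
    if len(P)>5:
        (cx,cy),r=cv2.minEnclosingCircle(P[:,:2].astype(np.float32)); print(cx,cy,r)
    im=d['image'].astype(int); dark=im.sum(2)<130
    m=dark&(x>.35)&(x<.6)&(y<-.1)&(y>-.4)&(z>.008)&(z<.045); P=w[m]
    if len(P)>5:
        c0=np.median(P,0); q=P-c0; e=np.linalg.svd(q,full_matrices=False)[2][0]; t=q@e
        print('handle',len(P),c0.round(3),e.round(3),(c0+e*t.min()).round(3),(c0+e*t.max()).round(3))
    m=(x>.35)&(x<.6)&(y<-.05)&(y>-.3)&(z>.004)&(z<.045)&(~dark)&(im[...,0]>110); P=w[m]
    print('pan',len(P),np.median(P,0).round(3),P.min(0).round(3),P.max(0).round(3))
    m=(z>.08)&(z<.25)&(y<-.05)&(y>-.5)&(x<.9)&(x>.3); P=w[m]
    for yb in np.arange(-.5,-.05,.1):
        k=abs(P[:,1]-yb)<.05
        if k.any(): print('machine y',yb.round(2),'minx',np.percentile(P[k,0],1).round(3),'z',P[k,2].max().round(3))
    m=(abs(z-.125)<.015)&(abs(x-.49)<.09)&(abs(y-.08)<.05); P=w[m]
    if len(P): print('bar',len(P),P.mean(0).round(3),P.min(0).round(3),P.max(0).round(3))
d=cv2.imread('pics/scene0.png')
a=cv2.resize(d[235:300,265:355],None,fx=4.4,fy=4.4,interpolation=2)
b=cv2.resize(d[95:215,225:345],None,fx=3.3,fy=3.3,interpolation=2)
H=400;a=cv2.copyMakeBorder(a,0,H-len(a),0,0,0);b=cv2.copyMakeBorder(b,0,H-len(b),0,0,0)
cv2.imwrite('pics/crop1.png',np.hstack([a,b]));print(np.hstack([a,b]).shape)
```

```text
scene rim 234 [0.448 0.16  0.183] [0.58  0.297 0.193]
0.5144883990287781 0.23001006245613098 0.07134652137756348
handle 103 [ 0.567 -0.283  0.028] [-0.885  0.466 -0.001] [ 0.617 -0.309  0.028] [ 0.448 -0.22   0.028]
pan 395 [ 0.443 -0.172  0.011] [ 0.393 -0.212  0.004] [ 0.599 -0.05   0.03 ]
machine y -0.5 minx 0.548 z 0.25
machine y -0.4 minx 0.547 z 0.25
machine y -0.3 minx 0.549 z 0.25
machine y -0.2 minx 0.549 z 0.25
machine y -0.1 minx 0.55 z 0.25
bar 269 [0.48  0.064 0.129] [0.428 0.037 0.111] [0.54 0.13 0.14]
side rim 326 [0.448 0.163 0.183] [0.58  0.301 0.193]
0.5109301209449768 0.23191644251346588 0.07024967670440674
pan 90 [ 0.436 -0.189  0.013] [ 0.394 -0.206  0.004] [ 0.597 -0.05   0.023]
machine y -0.1 minx 0.557 z 0.25
bar 80 [0.46  0.068 0.132] [0.427 0.049 0.121] [0.523 0.103 0.136]
(400, 792, 3)
```

View pics/crop1.png

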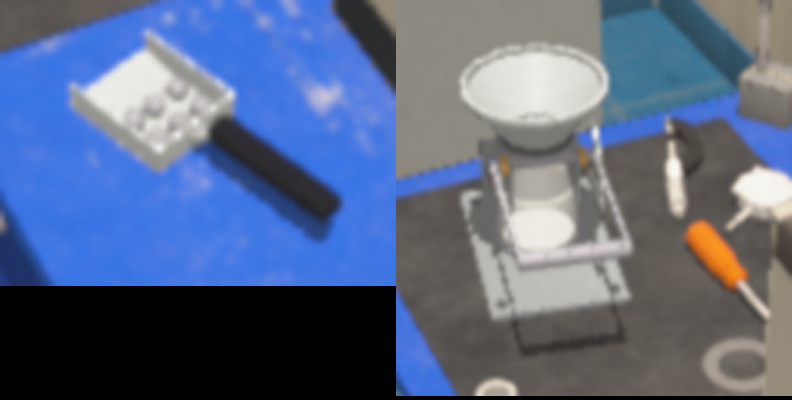

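```bash
cat >> h.py <<'E'
def cloud(d,s=None):
    v,u=np.mgrid[0:400,0:640]; z=d['z_map']
    p=np.stack([u,v,np.ones_like(u)],-1)@np.linalg.inv(d['K']).T*z[...,None]
    if 'rvec' in d: w=(p-np.ravel(d['tvec']))@R.from_rotvec(np.ravel(d['rvec'])).as_matrix()
    else:
        T=np.array(d['hand_eye']); w=(p@T[:3,:3].T+T[:3,3])@R.from_rotvec(s['tcp_rot']).as_matrix().T+s['ee_pos']
    w[z==0]=9; return w
def togo(p):
    "tool-axis shift in cm from here to TCP position p"
    s=observe(); return (R.from_rotvec(s['tcp_rot']).as_matrix().T@(np.array(p)-s['ee_pos'])*100).round(2)
E
python3 - <<'E'
from h import *
d=shot('scene'); w=cloud(d); x,y,z=w[...,0],w[...,1],w[...,2]
im=d['image'].astype(int); dark=im.sum(2)<150
m=dark&(x>.4)&(x<.535)&(y<-.15)&(y>-.32)&(z>.012)&(z<.045); P=w[m]
c0=P.mean(0); q=P-c0; e=np.linalg.svd(q,full_matrices=False)[2][0]; t=q@e
print(len(P),c0.round(3),e.round(3),(c0+e*t.min()).round(3),(c0+e*t.max()).round(3),np.percentile(P[:,2],[5,50,95]).round(3))
s=observe(); print(R.from_rotvec(s['tcp_rot']).as_matrix().round(2)); print(np.array(camera('wrist')['hand_eye']).round(3))
print(togo([.40,-.2,.26]))
E
```

```text
166 [ 0.464 -0.26   0.03 ] [ 0.328 -0.945  0.005] [ 0.449 -0.217  0.03 ] [ 0.477 -0.298  0.031] [0.024 0.031 0.035]
[[-0.95  0.32  0.  ]
 [ 0.32  0.95  0.  ]
 [-0.    0.   -1.  ]]
[[ 0.    -0.966 -0.258  0.065]
 [ 1.     0.001 -0.001 -0.   ]
 [ 0.001 -0.258  0.966 -0.069]
 [ 0.     0.     0.     1.   ]]
[-44.28 -61.24   4.39]
```

Emit:
{"method": "play_rows", "body": {"series": [[-3,-3.7,0.26,0],[-3,-3.7,0.26,0],[-3,-3.7,0.26,0],[-3,-3.7,0.26,0],[-3,-3.7,0.26,0],[-3,-3.7,0.26,0],[-3,-3.7,0.26,0],[-3,-3.7,0.26,0],[-3,-3.7,0.26,0],[-3,-3.7,0.26,0],[-3,-3.7,0.26,0],[-3,-3.7,0.26,0],[-3,-3.7,0.26,0],[-3,-3.7,0.26,0],[-3,-3.7,0.26,0],[-3,-3.7,0.26,0],[-2.8,-3.7,0.26,0]], "jaw": 50}}

```text
time_s: 3.85
ee_pos: [0.4568, -0.2387, 0.2596]
tcp_rot: [0.507, 3.1, -0.0]
force: [1.6, 0.4, 0.2]
gripper_width: 0.0424
finger_force: 0.0
```

Emit:
{"method": "play_rows", "body": {"series": [[0,0,0,0.13],[0,0,0,0.13],[0,0,0,0.13],[0,0,0,0.13],[0,0,0,0.13],[0,0,0,0.13],[0,0,0,0.13],[0,0,0,0],[0,0,0,0]]}}

```text
time_s: 4.75
ee_pos: [0.4564, -0.2365, 0.2597]
tcp_rot: [1.813, 2.566, -0.0]
force: [-0.0, 0.6, 0.2]
gripper_width: 0.0427
finger_force: 0.0
```

Run:
```python
from h import *
s=observe(); d=shot('wrist','w1.png'); w=cloud(d,s); x,y,z=w[...,0],w[...,1],w[...,2]
print(s['ee_pos'],R.from_rotvec(s['tcp_rot']).as_matrix()[:,0].round(3),s['joints'].round(2))
im=d['image'].astype(int); dark=im.sum(2)<170
m=dark&(x>.4)&(x<.54)&(y<-.15)&(y>-.34)&(z>.02)&(z<.045); P=w[m]
c0=P.mean(0); q=P-c0; e=np.linalg.svd(q,full_matrices=False)[2][0]; t=q@e
print(len(P),c0.round(4),e.round(3),(c0+e*t.min()).round(3),(c0+e*t.max()).round(3),np.percentile(P[:,2],[5,50,95]).round(3))
```

```text
[ 0.45644621 -0.23654078  0.2597056 ] [-0.334  0.942 -0.   ] [-0.57  0.34  1.79 -0.    1.01 -0.91]
304 [ 0.4687 -0.2417  0.0302] [ 0.377 -0.926  0.003] [ 0.455 -0.207  0.03 ] [ 0.488 -0.289  0.03 ] [0.028 0.03  0.032]
```

View pics/w1.png

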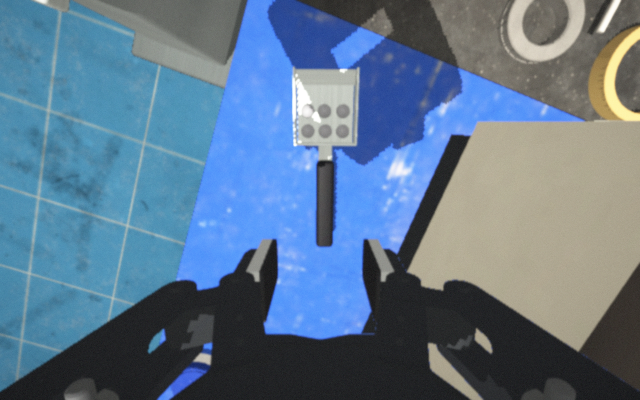

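```bash
cat > f.py <<'E'
from h import *
def handle(s,d,r0,r1,c0,c1):
    w=cloud(d,s); im=d['image'].astype(int); m=np.zeros((400,640),bool); m[r0:r1,c0:c1]=1
    m&=(im.max(2)<75)&(w[...,2]>.018)&(w[...,2]<.05); P=w[m]
    Rm=R.from_rotvec(s['tcp_rot']).as_matrix(); q=(P-s['ee_pos'])@Rm*1000   # tool mm
    a=np.polyfit(q[:,0],q[:,1],1)
    print(len(P),'tool x',q[:,0].min().round(1),q[:,0].max().round(1),'y',q[:,1].min().round(1),q[:,1].max().round(1),'y at mid',np.polyval(a,q[:,0].mean()).round(1),'slope',a[0].round(3),'z',np.median(P[:,2]).round(4))
E
python3 - <<'E'
from f import *
s=observe(); d=shot('wrist'); print(d['K'].round(1).tolist())
handle(s,d,162,250,300,350)
E
```

```text
[[303.1, 0.0, 319.7], [0.0, 303.1, 202.9], [0.0, 0.0, 1.0]]
794 tool x -60.0 26.9 y -2.9 13.3 y at mid 6.8 slope 0.021 z 0.031
```

Emit:
{"method": "play_rows", "body": {"series": [[-0.6,0.55,3,0.02],[0,0,4,0],[0,0,4,0],[0,0,3.5,0],[0,0,2,0],[0,0,1.0,0],[0,0,0.5,0],[0,0,0,0],[0,0,0,0]]}}

```text
time_s: 5.75
ee_pos: [0.4641, -0.2407, 0.0807]
tcp_rot: [1.842, 2.543, 0.0]
force: [0.5, -0.3, 0.1]
gripper_width: 0.0428
finger_force: 0.0
```

Emit:
{"method": "play_rows", "body": {"series": [[0,0,0,0],[0,0,0,0],[0,0,0,0],[0,0,0,0],[0,0,0,0],[0,0,0,0]], "jaw": 0, "force": 100}}

```text
time_s: 6.35
ee_pos: [0.464, -0.2406, 0.0803]
tcp_rot: [1.842, 2.543, 0.0]
force: [-1.1, -1.1, 4.8]
gripper_width: 0.0163
finger_force: 97.4
```

Run:
```python
from h import *
s=observe(); print(s['ee_pos'],s['force'],s['gripper_width'],s['finger_force'])
d=shot('wrist','w2.png')
```

```text
[ 0.46395771 -0.24064076  0.08027859] [-1.14282158 -1.12069112  4.81840784] 0.016323530004784783 97.40545749664307
```

View pics/w2.png

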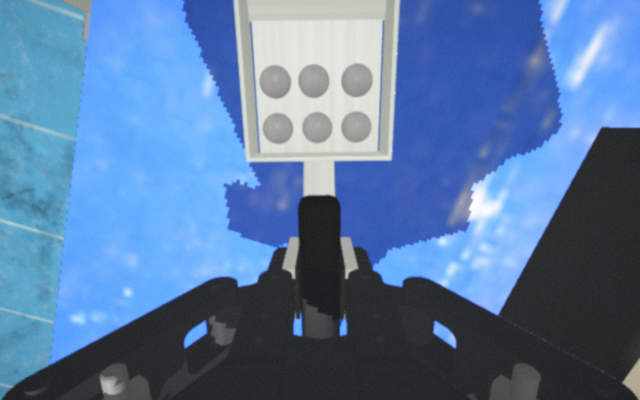

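Emit:
{"method": "play_rows", "body": {"series": [[0,0,-0.5,0],[0,0,-1,0],[0,0,-2,0],[0,0,-2.5,0],[0,0,-3,0],[0,0,-3,0],[0,0,-3,0],[0,0,-3,0],[0,0,-2.5,0],[0,0,-2,0],[0,0,-1,0],[0,0,-0.5,0],[0,0,0,0.05],[0,0,0,0.1],[0,0,0,0.1],[0,0,0,0.1],[0,0,0,0.1],[0,0,0,0.05],[0,0,0,0],[0,0,0,0]]}}

```text
time_s: 8.4
ee_pos: [0.4634, -0.2402, 0.3191]
tcp_rot: [-2.413, -2.01, 0.001]
force: [0.2, 0.2, -2.1]
gripper_width: 0.0163
finger_force: 97.5
```

Run:
```python
from h import *
s=observe(); d=shot('wrist','w3.png'); w=cloud(d,s)
Rm=R.from_rotvec(s['tcp_rot']).as_matrix(); q=(w-s['ee_pos'])@Rm*1000
print(s['ee_pos'].round(4),Rm[:,0].round(3),s['finger_force'],s['gripper_width'],s['force'].round(2))
for v in range(5,180,15): print(v,[q[v,u].round(0).tolist() for u in (242,320,390)])
c=np.array([.512,.231,.32]); print('to pour', togo(c))
```

```text
[ 0.4634 -0.2402  0.3191] [0.18  0.984 0.   ] 97.5310206413269 0.01626301475156029 [ 0.21  0.25 -2.12]
5 [[111.0, -32.0, 72.0], [114.0, 0.0, 81.0], [111.0, 29.0, 71.0]]
20 [[105.0, -32.0, 69.0], [109.0, 0.0, 84.0], [105.0, 29.0, 69.0]]
35 [[99.0, -31.0, 65.0], [103.0, 0.0, 84.0], [99.0, 29.0, 68.0]]
50 [[93.0, -31.0, 66.0], [97.0, 0.0, 83.0], [93.0, 29.0, 66.0]]
65 [[88.0, -32.0, 66.0], [89.0, 0.0, 74.0], [87.0, 28.0, 64.0]]
80 [[82.0, -32.0, 65.0], [82.0, 0.0, 70.0], [82.0, 29.0, 65.0]]
95 [[10632.0, 6719.0, -8685.0], [77.0, 0.0, 82.0], [76.0, 29.0, 65.0]]
110 [[70.0, -33.0, 64.0], [71.0, 0.0, 83.0], [70.0, 30.0, 65.0]]
125 [[61.0, -97.0, 323.0], [64.0, 0.0, 69.0], [64.0, 30.0, 65.0]]
140 [[42.0, -99.0, 324.0], [57.0, 0.0, 73.0], [57.0, 30.0, 64.0]]
155 [[24.0, -99.0, 322.0], [50.0, 0.0, 69.0], [51.0, 31.0, 65.0]]
170 [[4.0, -101.0, 323.0], [44.0, 0.0, 67.0], [4.0, 91.0, 322.0]]
to pour [47.23 -3.73 -0.06]
```

View pics/w3.png

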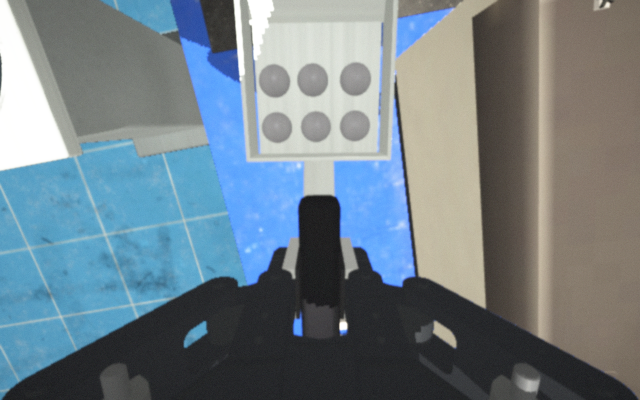

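Emit:
{"method": "play_rows", "body": {"series": [[0.5,-0.25,0,0],[1,-0.25,0,0],[1.5,-0.25,0,0],[2,-0.25,0,0],[2.5,-0.25,0,0],[3,-0.25,0,0],[3,-0.25,0,0],[3,-0.25,0,0],[3,-0.25,0,0],[3,-0.25,0,0],[2.5,-0.25,0,0],[2,-0.25,0,0],[1.5,-0.25,0,0],[1,-0.25,0,0],[0.5,-0.2,0,0],[0,0,0,0],[0,0,0,0]]}}

```text
time_s: 10.15
ee_pos: [0.4817, 0.0611, 0.3197]
tcp_rot: [2.415, 2.009, -0.0]
force: [0.7, -0.9, -2.9]
gripper_width: 0.0164
finger_force: 97.6
```

```bash
cat > g.py <<'E'
from h import *
from scipy.optimize import least_squares
def rim(c,s=None,f=None):
    d=shot(c,f); w=cloud(d,s); m=(abs(w[...,2]-.189)<.006)&(abs(w[...,0]-.512)<.09)&(abs(w[...,1]-.231)<.09)
    P=w[m]; 
    if len(P)<20: print(c,len(P)); return
    # rolled edge: points between 61.5 and 66.5 mm; soft fit with R=64
    r=least_squares(lambda p:np.hypot(P[:,0]-p[0],P[:,1]-p[1])-.064,[.512,.231],loss='soft_l1',f_scale=.002)
    print(c,len(P),r.x.round(4),np.percentile(P[:,2],[50,95]).round(4),np.percentile(abs(r.fun),[50,90]).round(4)); return r.x
E
python3 - <<'E'
from g import *
s=observe(); print(s['ee_pos'].round(4))
for c in ('scene','side','wrist'):
    p=rim(c,s,'r_'+c+'.png')
    if p is not None: print(togo([*p,.2791]))
E
```

```text
[0.4817 0.0611 0.3197]
scene 126 [0.5144 0.2278] [0.1876 0.1913] [0.0016 0.0039]
[17.01  0.16  4.06]
side 333 [0.5138 0.2336] [0.1886 0.191 ] [0.0013 0.003 ]
[ 1.757e+01 -1.000e-02  4.060e+00]
wrist 199 [0.5133 0.229 ] [0.188  0.1892] [0.0011 0.0021]
[17.11  0.02  4.06]
```

View pics/r_wrist.png

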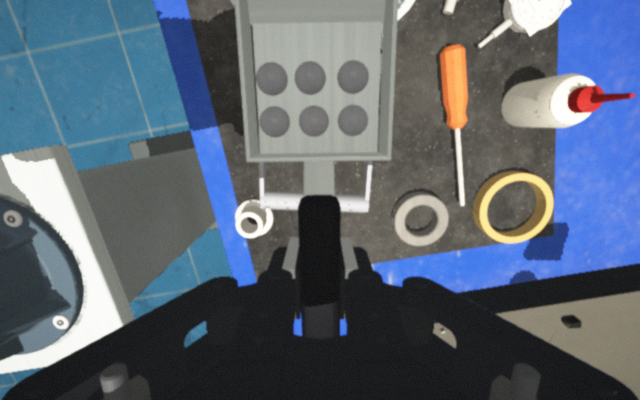

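Emit:
{"method": "play_rows", "body": {"series": [[0.5,0,0,0],[1,0,0,0],[1,0,0.2,0],[1,0,0.5,0],[0.5,0,0.7,0],[0,0,0.8,0],[0,0,0.7,0],[0,0,0.5,0],[0,0,0.3,0],[0,0,0,0],[0,0,0,0]]}}

```text
time_s: 11.4
ee_pos: [0.4892, 0.1005, 0.2829]
tcp_rot: [2.415, 2.009, 0.0]
force: [0.0, -0.7, -2.6]
gripper_width: 0.0161
finger_force: 97.5
```

Emit:
{"method": "play_rows", "body": {"series": [[0,0,0,0],[0,0,0,0],[0,0,0,0],[0,0,0,0]], "force": 20}}

```text
time_s: 11.8
ee_pos: [0.4891, 0.1007, 0.2828]
tcp_rot: [2.415, 2.009, 0.0]
force: [0.3, -0.4, -2.1]
gripper_width: 0.016
finger_force: 97.6
```

```bash
cat > p.py <<'E'
from h import *
def pan(f=None):
    s=observe(); d=shot('wrist',f); w=cloud(d,s); Rm=R.from_rotvec(s['tcp_rot']).as_matrix(); q=(w-s['ee_pos'])@Rm*1000
    print('tcp',s['ee_pos'].round(4),'F',s['force'].round(1),'w',round(s['gripper_width'],4),'ff',round(s['finger_force'],1))
    for u in (240,245,390,396):
        P=q[0:170,u]; P=P[(P[:,2]<140)&(P[:,2]>40)&(P[:,0]>50)]
        if len(P)>30:
            a=np.polyfit(P[:,0],P[:,2],1); print('wall pitch deg',np.degrees(np.arctan(a[0])).round(1),'n',len(P),'z@60',np.polyval(a,60).round(1))
E
python3 -c "from p import *; pan()"
```

```text
tcp [0.4891 0.1007 0.2828] F [ 0.3 -0.4 -2.1] w 0.016 ff 97.6
wall pitch deg -10.3 n 90 z@60 73.1
wall pitch deg 11.9 n 150 z@60 63.5
wall pitch deg 4.9 n 157 z@60 64.1
wall pitch deg -29.9 n 108 z@60 113.0
```

Emit:
{"method": "play_rows", "body": {"series": [[0,0,0,0],[0,0,0,0],[0,0,0,0]], "jaw": 0, "force": 20}}

```text
time_s: 12.15
ee_pos: [0.4891, 0.1007, 0.2827]
tcp_rot: [-2.415, -2.009, 0.0]
force: [0.4, -0.2, -2.8]
gripper_width: 0.0165
finger_force: 97.6
```

```bash
cat > p.py <<'E'
from h import *
def pan(f=None):
    s=observe(); d=shot('wrist',f); w=cloud(d,s); Rm=R.from_rotvec(s['tcp_rot']).as_matrix(); q=(w-s['ee_pos'])@Rm*1000
    print('tcp',s['ee_pos'].round(4),'F',s['force'].round(1),'w',round(s['gripper_width'],4),'ff',round(s['finger_force'],1))
    # pan: highest surface (min tool z) in x bins, walls |y| 27..33, floor |y|<20
    for lo,hi,k,nm in ((27,33,15,'wall'),(0,22,90,'floor')):
        xs=np.arange(20,130,8); o=[]
        for x in xs:
            m=(abs(q[...,0]-x)<3)&(abs(q[...,1])>=lo)&(abs(q[...,1])<hi)&(q[...,2]>30)&(q[...,2]<190)
            o.append(np.percentile(q[m][:,2],k).round(0) if m.sum()>8 else None)
        print(nm,[(int(a),float(b)) for a,b in zip(xs,o) if b is not None])
E
python3 -c "from p import *; pan()"
```

```text
tcp [0.4891 0.1007 0.2827] F [ 0.4 -0.2 -2.8] w 0.0165 ff 97.6
wall [(52, 65.0), (60, 65.0), (68, 65.0), (76, 65.0), (84, 65.0), (92, 65.0), (100, 65.0), (108, 65.0), (116, 78.0)]
floor [(20, 51.0), (28, 51.0), (36, 63.0), (44, 69.0), (52, 83.0), (60, 83.0), (68, 83.0), (76, 84.0), (84, 83.0), (92, 84.0), (100, 84.0), (108, 84.0), (116, 82.0)]
```

Emit:
{"method": "play_rows", "body": {"series": [[0,0,0,0],[0,0,0,0]], "jaw": 19.5, "force": 20}}

```text
time_s: 12.4
ee_pos: [0.4891, 0.1007, 0.2827]
tcp_rot: [2.415, 2.009, 0.0]
force: [0.2, -0.4, -2.7]
gripper_width: 0.0167
finger_force: 58.1
```

Emit:
{"method": "play_rows", "body": {"series": [[0,0,0,0],[0,0,0,0]], "jaw": 19.8}}

```text
time_s: 12.6
ee_pos: [0.4891, 0.1007, 0.2827]
tcp_rot: [-2.415, -2.009, 0.0]
force: [-0.4, 0.8, -1.9]
gripper_width: 0.017
finger_force: 47.1
```

Emit:
{"method": "play_rows", "body": {"series": [[0,0,0,0],[0,0,0,0]], "jaw": 20}}

```text
time_s: 12.8
ee_pos: [0.4891, 0.1007, 0.2827]
tcp_rot: [-2.415, -2.009, 0.0]
force: [0.6, -0.2, -2.1]
gripper_width: 0.0176
finger_force: 39.9
```

```bash
python3 -c "from p import *; pan()"
```

```text
tcp [0.4891 0.1007 0.2827] F [ 0.6 -0.2 -2.1] w 0.0176 ff 39.9
wall [(52, 64.0), (60, 65.0), (68, 65.0), (76, 65.0), (84, 65.0), (92, 65.0), (100, 65.0), (108, 65.0), (116, 79.0)]
floor [(20, 51.0), (28, 51.0), (36, 63.0), (44, 69.0), (52, 83.0), (60, 83.0), (68, 83.0), (76, 83.0), (84, 83.0), (92, 84.0), (100, 84.0), (108, 84.0), (116, 82.0)]
```

Emit:
{"method": "play_rows", "body": {"series": [[0,0,0,0],[0,0,0,0]], "jaw": 20.4}}

```text
time_s: 13.05
ee_pos: [0.4891, 0.1007, 0.2827]
tcp_rot: [2.415, 2.009, 0.0]
force: [-0.5, 0.2, -2.7]
gripper_width: 0.0172
finger_force: 25.0
```

Emit:
{"method": "play_rows", "body": {"series": [[0,0,0,0],[0,0,0,0]], "jaw": 20.6}}

```text
time_s: 13.25
ee_pos: [0.4891, 0.1007, 0.2827]
tcp_rot: [2.415, 2.009, 0.0]
force: [-0.4, 0.4, -3.0]
gripper_width: 0.0174
finger_force: 17.5
```

```bash
python3 -c "from p import *; pan()"
```

```text
tcp [0.4891 0.1007 0.2827] F [-0.4  0.4 -3. ] w 0.0174 ff 17.5
wall [(52, 65.0), (60, 65.0), (68, 65.0), (76, 65.0), (84, 65.0), (92, 65.0), (100, 65.0), (108, 66.0), (116, 79.0)]
floor [(20, 51.0), (28, 51.0), (36, 63.0), (44, 69.0), (52, 83.0), (60, 83.0), (68, 83.0), (76, 84.0), (84, 83.0), (92, 84.0), (100, 84.0), (108, 84.0), (116, 83.0)]
```

Emit:
{"method": "play_rows", "body": {"series": [[0,0,0,0],[0,0,0,0]], "jaw": 20.75}}

```text
time_s: 13.5
ee_pos: [0.4891, 0.1007, 0.2827]
tcp_rot: [-2.415, -2.009, -0.0]
force: [-0.9, -0.2, -2.7]
gripper_width: 0.0178
finger_force: 12.0
```

```bash
python3 -c "from p import *; pan()"
```

```text
tcp [0.4891 0.1007 0.2827] F [-0.9 -0.2 -2.7] w 0.0178 ff 12.0
wall [(44, 72.0), (52, 72.0), (60, 73.0), (68, 74.0), (76, 75.0), (84, 76.0), (92, 77.0), (100, 79.0), (108, 80.0), (116, 81.0)]
floor [(20, 54.0), (28, 55.0), (36, 70.0), (44, 89.0), (52, 91.0), (60, 92.0), (68, 92.0), (76, 94.0), (84, 94.0), (92, 96.0), (100, 98.0), (108, 98.0), (116, 96.0)]
```

Emit:
{"method": "play_rows", "body": {"series": [[0.4,0,-0.5,0],[0.4,0,-0.5,0],[0,0,0,0],[0,0,0,0]]}}

```text
time_s: 13.95
ee_pos: [0.4908, 0.1088, 0.2931]
tcp_rot: [2.415, 2.009, 0.002]
force: [1.6, 1.3, 0.2]
gripper_width: 0.0178
finger_force: 12.2
```

```bash
python3 -c "from p import *; pan('t1.png')"
```

```text
tcp [0.4908 0.1088 0.2931] F [1.6 1.3 0.2] w 0.0178 ff 12.2
wall [(44, 78.0), (52, 80.0), (60, 83.0), (68, 85.0), (76, 87.0), (84, 90.0), (92, 92.0), (100, 94.0), (108, 96.0), (116, 98.0), (124, 149.0)]
floor [(20, 57.0), (28, 60.0), (36, 78.0), (44, 98.0), (52, 100.0), (60, 102.0), (68, 105.0), (76, 107.0), (84, 109.0), (92, 112.0), (100, 113.0), (108, 112.0), (116, 102.0), (124, 167.0)]
```

Emit:
{"method": "play_rows", "body": {"series": [[0.25,0,-0.35,0],[0.3,0,-0.35,0],[0.3,0,-0.35,0],[0.35,0,-0.35,0],[0.35,0,-0.3,0],[0.35,0,-0.25,0],[0.35,0,-0.25,0],[0.35,0,-0.25,0],[0.35,0,-0.2,0],[0,0,0,0],[0,0,0,0],[0,0,0,0]]}}

```text
time_s: 15.2
ee_pos: [0.4959, 0.1374, 0.3191]
tcp_rot: [-2.415, -2.009, 0.0]
force: [0.3, 0.5, -1.5]
gripper_width: 0.0174
finger_force: 11.9
```

```bash
python3 -c "from p import *; pan('t2.png'); shot('scene','s2.png')
a=cv2.imread('pics/t2.png');b=cv2.imread('pics/s2.png')[90:210,210:330]
cv2.imwrite('pics/c2.png',np.hstack([cv2.resize(a,(512,320)),cv2.resize(b,(280,320))[:, :]])) "
```

```text
tcp [0.4959 0.1374 0.3191] F [ 0.3  0.5 -1.5] w 0.0174 ff 11.9
wall [(36, 95.0), (44, 79.0), (52, 81.0), (60, 84.0), (68, 86.0), (76, 88.0), (84, 91.0), (92, 93.0), (100, 96.0), (108, 98.0), (116, 99.0), (124, 160.0)]
floor [(20, 58.0), (28, 62.0), (36, 81.0), (44, 98.0), (52, 101.0), (60, 103.0), (68, 106.0), (76, 108.0), (84, 111.0), (92, 113.0), (100, 114.0), (108, 114.0), (124, 176.0)]
```

View pics/c2.png

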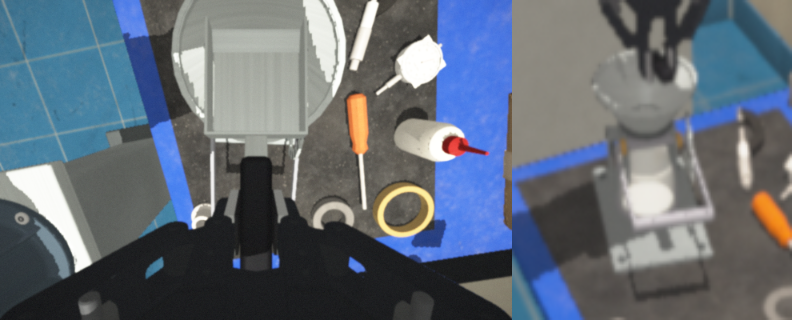

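Emit:
{"method": "play_rows", "body": {"series": [[0,0,-0.5,0],[0,0,-1,0],[0,0,-1,0],[-0.5,0,-1,0],[-1,0,-0.5,0],[-2,0.3,0,0],[-2.5,0.3,0,0],[-3,0.4,0,0],[-3,0.4,0,0],[-3,0.4,0,0],[-3,0.4,0,0],[-3,0.4,0,0],[-3,0.4,0,0],[-3,0.3,0,0],[-3,0.3,0,0],[-3,0.15,0,0],[-2,0,0,0],[-1.5,0,0,0],[-0.5,0,0,0],[0,0,0,0]], "jaw": 20.4}}

```text
time_s: 17.3
ee_pos: [0.4653, -0.2333, 0.3593]
tcp_rot: [-2.416, -2.008, -0.0]
force: [-0.1, 0.2, -1.2]
gripper_width: 0.0174
finger_force: 14.4
```

Run:
```python
from p import *
pan('t3.png'); d=shot('side','sd3.png'); e=shot('scene','sc3.png')
a=d['image'][210:330,280:400,::-1]; b=e['image'][95:215,210:330,::-1]
cv2.imwrite('pics/c3.png',np.hstack([cv2.resize(a,(400,400),interpolation=2),cv2.resize(b,(400,400),interpolation=2)]))
print(togo([.464,-.241,.36]))
```

```text
tcp [ 0.4653 -0.2333  0.3593] F [-0.1  0.2 -1.2] w 0.0174 ff 14.4
wall [(36, 95.0), (44, 79.0), (52, 81.0), (60, 84.0), (68, 86.0), (76, 89.0), (84, 91.0), (92, 93.0), (100, 96.0), (108, 98.0), (116, 100.0)]
floor [(20, 58.0), (28, 60.0), (36, 81.0), (44, 98.0), (52, 101.0), (60, 103.0), (68, 106.0), (76, 108.0), (84, 111.0), (92, 113.0), (100, 114.0), (108, 114.0)]
[-0.88  0.   -0.07]
```

View pics/c3.png

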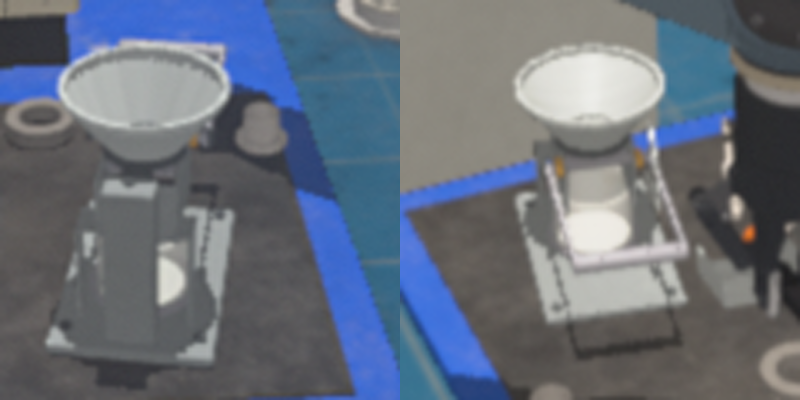

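Emit:
{"method": "play_rows", "body": {"series": [[-0.9,0,0,-0.05],[0,0,0,-0.1],[0,0,0,-0.1],[0,0,1,-0.1],[0,0,2,-0.1],[0,0,3,-0.05],[0,0,4,0],[0,0,4,0],[0,0,4,0],[0,0,3,0],[0,0,2,0],[0,0,1,0],[0,0,0.3,0],[0,0,0,0]]}}

```text
time_s: 18.85
ee_pos: [0.4642, -0.2418, 0.1167]
tcp_rot: [1.842, 2.544, 0.0]
force: [0.3, -0.3, -1.7]
gripper_width: 0.0176
finger_force: 14.4
```

Emit:
{"method": "play_rows", "body": {"series": [[0,0,0.3,0],[0,0,0.4,0],[0,0,0.4,0],[0,0,0.4,0],[0,0,0.4,0],[0,0,0.4,0],[0,0,0.4,0],[0,0,0.4,0],[0,0,0.3,0],[0,0,0,0]], "jaw": 20.75}}

```text
time_s: 19.85
ee_pos: [0.4636, -0.2418, 0.0817]
tcp_rot: [-1.843, -2.543, 0.0]
force: [-0.3, 0.9, 0.2]
gripper_width: 0.0178
finger_force: 11.9
```

```bash
python3 -c "from p import *; pan('t4.png')"
```

```text
tcp [ 0.4636 -0.2418  0.0817] F [-0.3  0.9  0.2] w 0.0178 ff 11.9
wall [(20, 85.0), (28, 85.0), (36, 85.0), (44, 85.0), (52, 65.0), (60, 65.0), (68, 65.0), (76, 65.0), (84, 65.0), (92, 66.0), (100, 66.0), (108, 65.0), (116, 79.0)]
floor [(20, 86.0), (28, 86.0), (36, 86.0), (44, 86.0), (52, 84.0), (60, 84.0), (68, 84.0), (76, 84.0), (84, 84.0), (92, 84.0), (100, 84.0), (108, 84.0), (116, 82.0)]
```

Emit:
{"method": "play_rows", "body": {"series": [[0,0,0,0],[0,0,0,0],[0,0,0,0],[0,0,-1,0],[0,0,-3,0],[0,0,-4,0],[0,0,-4,0],[0,0,-4,0],[0,0,-4,0],[0,0,-3,0],[0,0,-1,0],[0,0,0,0]], "jaw": 50}}

```text
time_s: 21.1
ee_pos: [0.4639, -0.242, 0.3236]
tcp_rot: [1.841, 2.542, 0.0]
force: [-0.6, 0.2, -0.4]
gripper_width: 0.0429
finger_force: 0.0
```

Run:
```python
from f import *
s=observe(); d=shot('wrist','t5.png'); handle(s,d,100,260,290,360)
w=cloud(d,s); Rm=R.from_rotvec(s['tcp_rot']).as_matrix(); q=(w-s['ee_pos'])@Rm*1000
m=(abs(q[...,1])<26)&(q[...,0]>54)&(q[...,0]<108); P=w[m]
print('pan floor z',len(P),np.percentile(P[:,2],[2,50,90,97,100]).round(4))
m=(abs(abs(q[...,1])-30)<2.5)&(q[...,0]>54)&(q[...,0]<115)&(w[...,2]>.012); P=q[m]; print('wall slope',np.polyfit(P[:,0],P[:,2],1))
print(s['ee_pos'].round(4), togo([.5135,.231,.315]))
```

```text
397 tool x -53.5 33.9 y -7.3 7.4 y at mid 2.5 slope 0.014 z 0.0309
pan floor z 1874 [-0.0035 -0.0017 -0.0007 -0.0003  0.001 ]
wall slope [-1.09035825e-02  3.08426337e+02]
[ 0.4639 -0.242   0.3236] [43.37 19.48  0.7 ]
```

Emit:
{"method": "play_rows", "body": {"series": [[2,0.9,0,0],[3.7,1.65,0,0],[3.7,1.65,0,0],[3.7,1.65,0,0],[3.7,1.65,0,0],[3.7,1.65,0,0],[3.7,1.65,0,0],[3.7,1.65,0,0],[3.7,1.65,0,0],[3.7,1.65,0,0],[3.7,1.65,0,0],[3.7,1.65,0,0],[0.7,0.4,0,0]]}}

```text
time_s: 22.45
ee_pos: [0.5127, 0.2342, 0.3199]
tcp_rot: [-1.838, -2.545, 0.003]
force: [0.2, 0.2, 0.3]
gripper_width: 0.0429
finger_force: 0.0
```

Emit:
{"method": "play_rows", "body": {"series": [[0,0,0.7,-0.12],[0,0,0,-0.12],[0,0,0,-0.12],[0,0,0,-0.12],[0,0,0,-0.12],[0,0,0,-0.12],[0,0,0,-0.12],[0,0,0,-0.12],[0,0,0,-0.11],[0,0,0,0],[0,0,0,0]]}}

```text
time_s: 23.55
ee_pos: [0.5132, 0.2306, 0.3141]
tcp_rot: [-0.294, -3.126, 0.001]
force: [0.1, -0.2, -0.3]
gripper_width: 0.0424
finger_force: 0.0
```

Run:
```python
from g import *
s=observe(); print(s['ee_pos'].round(4),R.from_rotvec(s['tcp_rot']).as_matrix().round(3)[:,:2].T,s['joints'].round(2))
c=rim('wrist',s,'w6.png'); d=shot('wrist'); w=cloud(d,s)
m=(np.hypot(w[...,0]-.5135,w[...,1]-.23)<.03)&(w[...,2]>.1)&(w[...,2]<.175); P=w[m]
print(len(P),np.percentile(P[:,2],[5,50,95]).round(4))
im=d['image']; v,u=np.nonzero(m); print(u.min(),u.max(),v.min(),v.max())
# bar
w0=w; m=(abs(w[...,2]-.13)<.012)&(abs(w[...,0]-.485)<.1)&(w[...,1]<.1)&(w[...,1]>.0)
P=w[m]; print('bar',len(P), P.mean(0).round(4) if len(P) else '')
d2=shot('scene'); 
for c in('scene','wrist'): print(c,[(np.round(r['centre'],4).tolist(),round(r['confidence'],2)) for t in('bail_bar','ball0_center') for r in search_frame(t,c)])
x0,y0=max(u.min()-30,0),max(v.min()-30,0)
cv2.imwrite('pics/c6.png',cv2.resize(im[y0:v.max()+30,x0:u.max()+30,::-1],None,fx=3,fy=3,interpolation=2)[:590,:790])
```

```text
[0.5132 0.2306 0.3141] [[-0.983  0.186  0.002]
 [ 0.186  0.983 -0.001]] [ 0.34  0.36  1.61 -0.    1.17 -1.04]
wrist 4197 [0.5143 0.2299] [0.1879 0.1891] [0.0014 0.0026]
3896 [0.1252 0.1359 0.14  ]
284 355 169 237
bar 2948 [0.479  0.0647 0.1289]
scene [([0.4847, 0.0643, 0.1265], 0.57)]
wrist [([0.493, 0.0786, 0.1311], 0.8), ([0.5193, 0.2161, 0.1404], 0.43), ([0.521, 0.2122, 0.1376], 0.67)]
```

Run:
```python
from h import *
s=observe(); d=shot('wrist'); w=cloud(d,s); Rm=R.from_rotvec(s['tcp_rot']).as_matrix()
q=(w-s['ee_pos'])@Rm*1000
m=(w[...,2]>.126)&(w[...,2]<.14)&(q[...,1]<-145)&(q[...,1]>-200)&(abs(q[...,0])<80)
Q=q[m]; print(len(Q),np.percentile(Q,[1,50,99],axis=0).round(1).tolist())
for x in range(-50,60,10):
    k=abs(Q[:,0]-x)<5
    if k.sum()>10: print(x,k.sum(),np.percentile(Q[k,1],[2,50,98]).round(1),np.percentile(Q[k,2],[2,50]).round(1))
# ball count: highest points in throat
m=(np.hypot(w[...,0]-.514,w[...,1]-.23)<.027)&(w[...,2]>.1365)&(w[...,2]<.15)
n,l,st,ce=cv2.connectedComponentsWithStats(m.astype(np.uint8)); 
print([(st[i,4],ce[i].round(0).tolist(),q[l==i].mean(0).round(0).tolist()) for i in range(1,n) if st[i,4]>8])
```

```text
2294 [[-43.3, -184.4, 181.9], [8.1, -173.8, 184.5], [53.0, -146.6, 188.9]]
-40 306 [-184.  -170.1 -145.9] [182.5 185. ]
-30 185 [-184.6 -176.  -171.3] [182.2 184.3]
-20 194 [-184.6 -175.9 -170.9] [182.2 184.4]
-10 190 [-183.4 -175.2 -170.6] [182.1 184.3]
0 208 [-183.3 -174.8 -170.2] [182.1 184.4]
10 213 [-183.6 -174.4 -169.9] [182.1 184.2]
20 208 [-182.9 -174.2 -169.9] [182.1 184.3]
30 222 [-182.6 -173.6 -169. ] [181.7 184.3]
40 228 [-182.2 -173.4 -168.9] [182.  184.3]
50 340 [-181.  -169.3 -146.1] [182.4 184.7]
[(np.int32(13), [314.0, 172.0], [25.0, -5.0, 178.0]), (np.int32(14), [328.0, 173.0], [24.0, 6.0, 178.0]), (np.int32(23), [299.0, 179.0], [20.0, -17.0, 177.0]), (np.int32(27), [343.0, 183.0], [16.0, 19.0, 178.0]), (np.int32(158), [311.0, 188.0], [12.0, -7.0, 177.0]), (np.int32(158), [329.0, 188.0], [13.0, 7.0, 177.0]), (np.int32(13), [290.0, 192.0], [9.0, -25.0, 178.0]), (np.int32(149), [298.0, 198.0], [4.0, -19.0, 177.0]), (np.int32(148), [333.0, 203.0], [-1.0, 11.0, 177.0]), (np.int32(12), [349.0, 209.0], [-6.0, 25.0, 178.0]), (np.int32(142), [302.0, 215.0], [-11.0, -15.0, 177.0]), (np.int32(145), [333.0, 219.0], [-15.0, 11.0, 177.0])]
```

Emit:
{"method": "play_rows", "body": {"series": [[0.1,-2,0,0],[0.1,-3,0,0],[0.1,-3.5,0,0],[0.1,-3.5,0,0],[0.1,-3,0,0],[0,-2,0,0],[0,-0.6,0,0],[0,0,0,0.03],[0,0,1,0],[0,0,2,0],[0,0,2,0],[0,0,0,0],[0,0,0,0]]}}

```text
time_s: 25.25
ee_pos: [0.4763, 0.0594, 0.2651]
tcp_rot: [-0.334, -3.123, 0.0]
force: [0.5, 0.1, 0.5]
gripper_width: 0.0426
finger_force: 0.0
```

Run:
```python
from h import *
s=observe(); d=shot('wrist','w7.png'); w=cloud(d,s); Rm=R.from_rotvec(s['tcp_rot']).as_matrix()
q=(w-s['ee_pos'])@Rm*1000; print(s['ee_pos'].round(4))
m=(w[...,2]>.126)&(w[...,2]<.14)&(abs(q[...,1])<25)&(abs(q[...,0])<60); Q=q[m]
for x in range(-50,60,10):
    k=abs(Q[:,0]-x)<5
    if k.sum()>10: print(x,k.sum(),np.percentile(Q[k,1],[2,50,98]).round(1),np.percentile(Q[k,2],[2,50]).round(1))
```

```text
[0.4763 0.0594 0.2651]
-50 164 [-9.   8.6 24. ] [132.7 135. ]
-40 328 [-9.7 -0.4 23.3] [132.4 134.7]
-30 247 [-9.7 -2.2  4.4] [132.4 134.2]
-20 263 [-9.6 -2.2  4.9] [132.3 134.2]
-10 269 [-9.4 -2.2  5. ] [132.2 134.2]
0 282 [-9.3 -2.1  5. ] [132.3 134.2]
10 290 [-9.3 -2.1  4.9] [132.4 134.3]
20 298 [-9.1 -2.1  4.8] [132.3 134.3]
30 314 [-9.  -1.7  5.5] [132.2 134.3]
40 328 [-8.9 -1.4 13.6] [132.2 134.3]
50 296 [-8.2  7.9 24.1] [133.  134.9]
```

Emit:
{"method": "play_rows", "body": {"series": [[0,-0.2,1.5,0],[0,0,2,0],[0,0,2,0],[0,0,1.6,0],[0,0,1,0],[0,0,0.5,0],[0,0,0,0],[0,0,0,0]]}}

```text
time_s: 26.1
ee_pos: [0.4762, 0.057, 0.1799]
tcp_rot: [0.335, 3.123, 0.0]
force: [0.4, 0.1, 0.1]
gripper_width: 0.0424
finger_force: 0.0
```

Emit:
{"method": "play_rows", "body": {"series": [[0,0,0,0],[0,0,0,0],[0,0,0,0],[0,0,0,0],[0,0,0,0],[0,0,0,0],[0,0,0,0]], "jaw": 0, "force": 30}}

```text
time_s: 26.8
ee_pos: [0.4762, 0.0574, 0.1798]
tcp_rot: [0.336, 3.122, 0.001]
force: [-1.7, 6.1, 5.4]
gripper_width: 0.0149
finger_force: 29.4
```

Emit:
{"method": "play_rows", "body": {"series": [[0,0.04,-1.14,0],[0,0.13,-1.13,0],[0,0.22,-1.12,0],[0,0.31,-1.1,0],[0,0.39,-1.07,0],[0,0.48,-1.03,0],[0,0.56,-0.99,0],[0,0.63,-0.95,0],[0,0.7,-0.89,0],[0,0.77,-0.84,0],[0,0,0,0],[0,0,0,0],[0,0,0,0],[0,0,0,0]]}}

```text
time_s: 28.2
ee_pos: [0.4848, 0.0961, 0.2838]
tcp_rot: [0.334, 3.123, -0.008]
force: [-7.0, -23.0, 17.6]
gripper_width: 0.0147
finger_force: 30.4
```

Run:
```python
from h import *
s=observe(); a=np.array([.4762,.0574,.1798]); Rm=R.from_rotvec(s['tcp_rot']).as_matrix(); t=(s['ee_pos']-a)@Rm*1000
print('tool shift',t.round(1),'angle by z',np.degrees(np.arcsin(-t[2]/145)).round(1),'by y',np.degrees(np.arccos(1-t[1]/145)).round(1),s['force'].round(1),s['finger_force'])
d=shot('wrist','w8.png'); w=cloud(d,s); q=(w-s['ee_pos'])@Rm*1000
# bail arms: points beside x=+-46, fit slope in (y,z)
for sg in(-1,1):
    m=(abs(q[...,0]*sg-48)<9)&(q[...,1]>12)&(q[...,1]<90)&(q[...,2]>40)&(q[...,2]<150); Q=q[m]
    if len(Q)>30:
        vx,vy,_,_=cv2.fitLine(Q[:,1:].astype(np.float32),cv2.DIST_HUBER,0,.01,.01).ravel(); print(sg,len(Q),'arm slope deg',np.degrees(np.arctan2(vy,vx)).round(1))
for sg in (-1,1):
    for y in range(10,100,10):
        m=(abs(q[...,0]*sg-48)<9)&(abs(q[...,1]-y)<3)&(q[...,2]>30)&(q[...,2]<170)
        if m.sum()>4: print(sg,y,np.percentile(q[m][:,2],[5,50]).round(0),end=' ')
e=shot('scene','s8.png'); g=shot('side','sd8.png')
A=[x['image'][r:r+130,c:c+130,::-1] for x,r,c in((e,90,215),(g,205,270))]
cv2.imwrite('pics/c8.png',np.hstack([cv2.resize(k,(400,400),interpolation=2) for k in A]))
for c in('scene','side'): print(c,[(t,np.round(r['centre'],3).tolist(),round(r['confidence'],2)) for t in('jar','ball0_center','scoop','bail_bar') for r in search_frame(t,c)])
```

```text
tool shift [  -0.3   39.1 -104.2] angle by z 45.9 by y 43.1 [ -7.  -23.   17.6] 30.358938574790955
-1 594 arm slope deg 20.1
1 1234 arm slope deg 42.5
-1 10 [69. 73.] -1 50 [130. 145.] -1 60 [124. 132.] -1 70 [125. 167.] -1 80 [113. 138.] -1 90 [104. 144.] 1 10 [58. 63.] 1 20 [69. 72.] 1 30 [78. 82.] 1 40 [87. 91.] 1 50 [ 97. 100.] 1 60 [106. 110.] 1 70 [116. 119.] 1 80 [124. 128.] 1 90 [94. 96.] scene [('jar', [0.52, 0.218, 0.044], 0.7), ('ball0_center', [0.452, -0.173, 0.009], 0.42), ('ball0_center', [0.384, 0.01, 0.02], 0.34), ('scoop', [0.454, -0.174, 0.008], 0.72), ('scoop', [0.5, 0.204, 0.043], 0.44), ('bail_bar', [0.496, 0.108, 0.218], 0.68), ('bail_bar', [0.516, 0.218, 0.045], 0.54)]
side [('jar', [0.499, 0.274, 0.04], 0.47), ('scoop', [0.447, -0.195, 0.018], 0.65), ('scoop', [0.519, 0.273, 0.116], 0.17), ('bail_bar', [0.493, 0.11, 0.22], 0.84)]
```

View pics/c8.png

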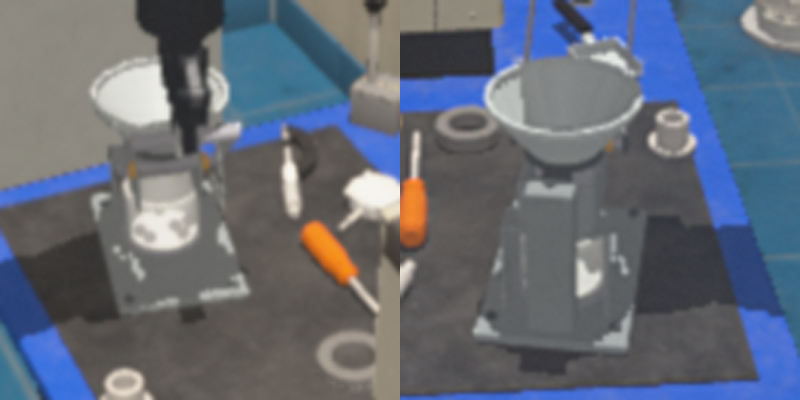

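Emit:
{"method": "play_rows", "body": {"series": [[0,-0.1,-0.05,0],[0,-0.1,-0.05,0],[0,0,0,0],[0,0,0,0],[0,0,0,0]]}}

```text
time_s: 29.25
ee_pos: [0.4847, 0.0956, 0.2838]
tcp_rot: [0.335, 3.122, -0.003]
force: [0.3, -8.9, 4.5]
gripper_width: 0.0148
finger_force: 29.9
```

```bash
cat > a.py <<'E'
from h import *
s=observe(); a=np.array([.4762,.0574,.1798]); Rm=R.from_rotvec(s['tcp_rot']).as_matrix(); t=(s['ee_pos']-a)@Rm*1000
print('shift',t.round(1),'ang',np.degrees(np.arctan2(-t[2],145-t[1])).round(1),s['force'].round(1),s['finger_force'],s['time_s'])
d=shot('wrist'); w=cloud(d,s); q=(w-s['ee_pos'])@Rm*1000
m=(abs(q[...,0]-48)<9)&(q[...,1]>12)&(q[...,1]<82)&(q[...,2]>50)&(q[...,2]<140); Q=q[m]
Q=Q[abs(Q[:,2]-(54+.93*Q[:,1]))<12]
ys=np.arange(15,82,6); zs=[np.percentile(Q[abs(Q[:,1]-y)<3][:,2],10) for y in ys]; print('arm top slope',np.degrees(np.arctan(np.polyfit(ys,zs,1)[0])).round(1))
e=shot('scene'); W=cloud(e); m=(np.hypot(W[...,0]-.514,W[...,1]-.23)<.045)&(W[...,2]>.012)&(W[...,2]<.06)
im=e['image']; v,u=np.nonzero(m); print('jar px',u.min(),u.max(),v.min(),v.max())
s=observe(); d=shot('wrist'); w=cloud(d,s)
m=(w[...,2]>.1)&(w[...,2]<.185)&(np.hypot(w[...,0]-.514,w[...,1]-.23)<.055); print('in funnel px',m.sum())
E
python3 a.py
```

```text
shift [  -0.3   39.  -104.1] ang 44.5 [ 0.3 -8.9  4.5] 29.900590181350708 29.25
arm top slope 42.8
jar px 255 282 148 175
in funnel px 20599
```

Emit:
{"method": "play_rows", "body": {"series": [[0,0.06,-0.07,0],[0,0.06,-0.07,0],[0,0,0,0],[0,0,0,0],[0,0,0,0]]}}

```text
time_s: 29.9
ee_pos: [0.4849, 0.0968, 0.2851]
tcp_rot: [0.335, 3.122, -0.003]
force: [1.4, -7.9, 3.7]
gripper_width: 0.0144
finger_force: 29.8
```

```bash
python3 a.py
python3 - <<'E'
from h import *
e=shot('scene'); g=cv2.cvtColor(e['image'],cv2.COLOR_RGB2GRAY)
for v in range(156,174): print(v,' '.join('%3d'%k for k in g[v,253:286]))
W=cloud(e); 
# anything ball-like on mat/bench around hopper: small bumps 5..16mm high
h=W[...,2]; m=(h>.006)&(h<.018)&(W[...,0]>.35)&(W[...,0]<.62)&(W[...,1]>-.12)&(W[...,1]<.35)
n,l,st,ce=cv2.connectedComponentsWithStats(m.astype(np.uint8)); print([(int(st[i,4]),W[l==i].mean(0).round(3).tolist()) for i in range(1,n) if st[i,4]>5])
E
```

```text
shift [  -0.3   40.2 -105.4] ang 45.2 [ 1.4 -7.9  3.7] 29.805906414985657 29.9
arm top slope 43.7
jar px 255 282 148 175
in funnel px 20310
156 100 103 114 139 158 156 125 138 187 204 208 208 204 205 208 211 208 207 207 203 201 194 185 176 166 149 128 108 103 103 104 101  99
157 101 102 112 135 154 156 135 139 180 198 203 205 200 201 203 208 211 212 210 203 195 187 180 172 164 150 129 110 103 104 104 103  97
158 102 102 110 132 153 159 150 150 184 199 205 208 196 191 195 210 221 224 221 216 209 195 180 171 163 150 130 110 104 104 104 104 100
159 102 102 109 130 151 163 168 183 211 221 225 224 210 199 205 221 231 232 231 229 225 213 184 167 161 150 130 112 104 105 105 105 103
160 102 102 109 129 150 168 190 214 226 231 233 232 228 226 227 231 234 232 229 228 225 205 176 164 159 150 132 112 105 104 105 104 104
161 101 103 109 128 152 181 214 225 230 233 234 234 234 235 234 234 231 218 207 205 206 188 170 163 158 151 132 112 106 105 105 104 104
162 101 103 111 126 157 195 213 215 222 230 233 235 235 235 235 234 223 197 180 179 186 188 172 167 170 168 139 113 105 105 105 106 106
163 102 
[... 904 characters left out ...]
142 124 112 106 104 103 104 105 105 115
170 152 119 103 103 106 111 119 133 152 170 180 195 203 211 213 213 213 207 198 185 163 140 125 118 110 106 104 104 104 104 104 104 106
171 158 120 104 107 115 109 109 113 120 130 135 145 153 158 159 159 158 152 143 135 125 115 111 108 105 104 104 104 104 104 104 104 105
172 132 125 118 123 141 118 104 104 108 110 112 115 119 120 121 121 119 116 114 112 109 107 105 104 103 103 103 104 104 104 105 104 104
173 120 144 143 132 149 134 119 107 104 104 105 105 106 107 108 107 108 106 105 105 104 104 103 102 103 103 103 103 104 104 104 104 104
[(1067, [0.504, 0.2, 0.011]), (127, [0.589, -0.023, 0.013]), (6, [0.389, 0.032, 0.016]), (83, [0.381, 0.007, 0.01])]
```

Run:
```python
from h import *
s=observe(); d=shot('wrist'); w=cloud(d,s); r=np.hypot(w[...,0]-.514,w[...,1]-.23)
for lo,hi in((.0,.035),(.035,.06),(.06,.09),(.09,.11),(.11,.128),(.128,.15)):
    m=(r<.033)&(w[...,2]>lo)&(w[...,2]<hi); v,u=np.nonzero(m)
    print(lo,hi,m.sum(),(u.min(),u.max(),v.min(),v.max()) if m.any() else '')
m=(r<.036)&(w[...,2]>.014)&(w[...,2]<.045); v,u=np.nonzero(m)
if m.any():
    g=cv2.cvtColor(d['image'],cv2.COLOR_RGB2GRAY)
    for a in range(v.min(),v.max()+1,2): print(a,' '.join('%3d'%(w[a,b,2]*1000) for b in range(u.min(),u.max()+1,2)))
```

```text
0.0 0.035 967 (np.int64(410), np.int64(451), np.int64(154), np.int64(209))
0.035 0.06 359 (np.int64(428), np.int64(452), np.int64(154), np.int64(213))
0.06 0.09 448 (np.int64(436), np.int64(484), np.int64(158), np.int64(228))
0.09 0.11 424 (np.int64(468), np.int64(496), np.int64(161), np.int64(236))
0.11 0.128 104 (np.int64(477), np.int64(529), np.int64(182), np.int64(239))
0.128 0.15 3322 (np.int64(463), np.int64(558), np.int64(170), np.int64(257))
154 181 179 177 174 173 172 169 169 166 164 163 162 159 157 155 152 150  32  37
156 180 179 177 174 174 172 170 168 166 164  13  19  21  23  30  31  35  40  43
158 178 178 176 173  10  13  14  15  10 9000  18  24  27  31  34  39 124 124 122
160   9   9   8   8  13  13  15  79  85  87  86  87  87  86  86 119 124 128 129
162   8   8   9  12  14  15   8  80  86  90  95  98 101 100 102 120 125 127 129
164  10   9  10  14  14  15  13  18  83  90  96 100 103 108 111 121 124 128 129
166   7   8  13  15  14  10  15  21  25  31  36  99 106 109 113 117 125 128 130
168   8  10  13  13   8  14  18  23  28  33  39  43  47  51 113 117 120 125 126
170  
[... 1054 characters left out ...]
  13  24  31  39  47  52  63  66  67  68  14  21 122 126 186
198   8  11  14  15   8  19  27  35  44  53  61  68  69  69  12  14 125 185 185
200   8   9  14  14   8  11  25  31  42  50  57  66  68  68  14  12 125 185 187
202   9  10  13  15  14   8  14  31  38  46  54  66  70  68  12  13 184 186 188
204   9   8   8  14  15  14   9  16  34  43  51  64  68  69  12  11 187 187 187
206   8   9   8   8  13  14  14   9  20  37  48  64  68  69  68 184 187 188 189
208   8   8   9   8   8  13  14  15   8   7  39  51  66  69  69 186 187 188 188
210   8   9   9   9   8   8  15  14  15  14   8  42  64  68 184 186 187 188 188
212   9   7   9   9   8   8   9  12  14  16  14  13  44  68 185 188 188 188 188
```

Run:
```python
from h import *
s=observe(); d=shot('wrist'); w=cloud(d,s); r=np.hypot(w[...,0]-.514,w[...,1]-.23)
print([( (r<.02)&(w[...,2]>a)&(w[...,2]<a+.02)).sum() for a in (.01,.03,.05,.07,.09,.11,.13,.15)])
e=shot('scene'); W=cloud(e); r=np.hypot(W[...,0]-.514,W[...,1]-.23)
print([( (r<.022)&(W[...,2]>a)&(W[...,2]<a+.02)).sum() for a in (.01,.03,.05,.07,.09,.11,.13,.15)])
m=(r<.034)&(W[...,2]>.0165)&(W[...,2]<.035)
n,l,st,ce=cv2.connectedComponentsWithStats(m.astype(np.uint8)); print([(int(st[i,4]),ce[i].round(0).tolist(),W[l==i].mean(0).round(3).tolist()) for i in range(1,n)])
v,u=np.nonzero(r<.036)
for a in range(154,172): print(a,' '.join('%3d'%(W[a,b,2]*1000) for b in range(255,283)))
```

```text
[np.int64(79), np.int64(0), np.int64(24), np.int64(81), np.int64(231), np.int64(0), np.int64(0), np.int64(0)]
[np.int64(31), np.int64(35), np.int64(32), np.int64(8), np.int64(17), np.int64(0), np.int64(1), np.int64(0)]
[(104, [268.0, 167.0], [0.507, 0.217, 0.026]), (1, [261.0, 171.0], [0.483, 0.216, 0.017]), (2, [276.0, 170.0], [0.526, 0.201, 0.017])]
154   7  65  69  70  94  92  36  33  33  29  30  31  27  30  27  30  29  30  31  31  68  69  63  65  81  86   5   8
155  12  55  66  66  87  88  67  29  29  26  24  21  25  25  26  26  22  70  70  71  67  69  70  58  52  78  10   7
156   8  50  60  62  83  85  67  70  72  69  66  68  68  68  72  67  70  66  68  65  65  61  61  55  45  11  11  14
157  10  47  53  56  80  81  67  62  67  69  67  69  70  67  64  67  66  66  61  59  63  54  52  52  42  11   7  10
158  13  47  51  54  56  80  60  65  64  62  63  64  65  63  64  59  58  58  56  57  56  52  51  43  38   6  13  10
159  13  38  47  51  51  58  54  57  55  58  63  58  58  62  62  56  58  60  54  54  54  48  47  39  35  12   8   2
160   9  31  44  42  45  50  53  47  56  51  54  5
[... 641 characters left out ...]
   7
166  16  13  18  21  22  26  29  27  31  35  33  34  32  31  32  33  34  29  32  31  22  20  21  11   9  18  13   8
167  13  19  10  20  19  21  25  25  25  26  26  28  31  29  27  23  28  24  24  23  23  16  19  13  17  14   9   9
168  10  15  17  14  13  20  22  20  22  24  27  29  23  27  22  27  21  24  20  20  17  12  15  16  12  10  11   7
169   8  13  15  16  16  15  17  16  16  18  21  20  17  15  21  19  21  18  15  13  13  13  13  10  14  12   9   9
170  11   9   9  14  10  13  11  15  18  17  15  16  16  15  16  13  17  10  18  16  17  16  12   9   9   6   9  10
171  11   9   9  12  11  13  17  15  16  16  13  14  12  16  17  17  13  18  14  14  12   7  10  11  11  13  11   2
```

```bash
python3 -c "from workcell import *; print(finish_job())"
```

```text
the job is handed in; nothing more can be done
None
```

I handed the job in at about 30 s: all six balls were counted on the shut flap, the scoop is lying flat and empty, and the gripper is holding the bail at about 45° (44–45° by two measures). The throat is clear and no spilled ball showed, but only about four balls could be made out clearly in the jar.

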